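# Move the key reader to the empty marked place and load the valet key

### The job

Three outlines are taped on the desk: the key reader stands in one, the battery caddy in another. Slide the reader, flat on the desk and without lifting it, into the outline that is empty, so that it stands square inside the tape, and then lay the valet key flat in the reader's tray, setting it down rather than dropping it. Leave the caddy and the other loose things where they are.

Things in the scene. Friction and masses are not known exactly. Their poses are not given: they have to be found in the camera images.
- reader: Key reader, loose (about 0.7 kg): grey block 116 (x) x 120 (y) x 26 mm (z) with a black bar handle and a black-rimmed rectangular tray side by side on its top. Origin: centre of its underside. Tray on the -y half, handle on the +y half.
- reader_handle (a point): Centre of the reader's handle bar, 34 mm to +y of the reader's origin and 63 mm up. The bar runs along the reader's x: 84 mm long, 12 mm thick (y), from 54 to 72 mm above the desk, on two 12 mm square posts 36 mm to either side; pinch it across y from above.
- reader_tray (a point): Centre of the tray's floor, 31 mm to -y of the reader's origin and 26 mm up; axes as the reader's. Inside 104 (x) x 48 mm (y); rim 3 mm wide and 5 mm high around it.
- valet_key: Valet key, loose, lying flat (45 g), 88 mm long along its x: a black moulded head 46 x 30 x 18 mm (x, y, z) at the -x end, and a nickel blade 10 mm wide and 5 mm thick at half the head's height at the +x end. Origin: middle of the whole length, at the underside. It starts on the desk left or right of the outlines. It may lie in the tray either way round.
- key_head (a point): Centre of the valet key's head, 21 mm to -x of the key's origin and 9 mm above its underside.
- caddy: Battery caddy, loose: green plastic open box 90 (x) x 80 (y) x 34 mm with coin cells in its slots. Origin: centre of its underside. It stands in one of the three outlines and stays there.
- bay_left (a point): Centre, on the desk, of the front left (+y) taped outline. Each outline is a rectangle of black tape with a small cross in its middle, 136 (x) x 140 mm (y) inside the tape, 5 mm tape, flush with the desk. The point's axes lie along the outline's sides.
- bay_right (a point): Centre, on the desk, of the front right (-y) taped outline, 190 mm from the left one; same size and axes.
- bay_back (a point): Centre, on the desk, of the back taped outline, 165 mm farther from the robot than the two front ones and midway between them; same size and axes.
- pry_tool: Bystander: flat chrome pry tool, about 168 mm long along its x, up to 24 mm wide and 10 mm high, lying on the desk on the other side from the valet key. Origin: underside, near the middle.
- fob_case: Bystander: translucent red fob case half, an open shell 74 x 42 x 14 mm, lying at the back right. Origin: centre of its underside.
Things that resemble listed ones, but are neither listed nor needed, are in the scene too. There is more than one size of the valet_key; the job needs the smallest.

How it is judged:
By the outcome, as a careful person would: the job done as asked, in the order asked, and still so for the second after the job is handed in, with the robot touching nothing.
It also fails if it takes over 51 s, if anything falls off the work surface, if the arm or the gripper's body presses on something with over 40 N, if the wrist force passes 120 N, or if a joint passes its speed limit or range.

### The arm

A 6-joint arm with a two-finger parallel gripper is mounted at the origin on the work surface. World frame = base frame: x ahead of the robot, y to its left, z up, the work surface at z = 0. Lengths are in m, angles in rad, forces in N, time in s.
With the tool pointing down it reaches from about 0.35 to 0.85 m from the base axis. Payload 8.1 kg.
Tool frame: the origin (TCP) lies on the centre line of the jaws, within the pads' length; the fingertips stand 14 mm ahead of it and the grasp point (between the pads) lies 5 mm behind it (r.finger_overhang is the distance from the TCP to the fingertips, in m); z points along the fingers, x is the direction in which the jaws open and shut, and the axes are right-handed (so a half turn about z gives the same grasp; the last joint's range is limited). The gripper opens to 85 mm and grips with 20 to 120 N. Pads are 22 mm wide; open, the fingers measure 114 mm over their backs; the gripper's body (76 mm by 85 mm) begins 54 mm behind the grasp point. The pads swing forward as they close: fully open they stand 13 mm farther back than shut.
Start: joints at [-0.085, 0.13, 1.488, -0, 1.523, -0.085], TCP at [0.6, 0, 0.245] pointing down, gripper open.
Joint ranges: [-2.96, 2.96], [-0.89, 2.26], [0.02, 2.5], [-1.34, 4.48], [0, 2.73], [-2.66, 2.66]. Speed limits (rad/s): [2.39, 2.39, 2.79, 3.14, 3.14, 3.14].

### API

Orientations are given as a unit quaternion [w, x, y, z].
In Python, from bench import get_obs, cams, hand_in, r gives the robot as it stands.
- The arm moves only by the tool jog_arm, never from a script. Its arguments are lists of equal length, an entry for each row: "xyz": the shift along the world's x, y, z in mm, a list of three; "twist": the turn about the world's z in degrees. A call has 1 to 5 rows; each row is the pose to reach, as a shift and turn from the pose commanded when the call began; what a row does not reach only later rows make up. A row lasts 1/8 s, in which the tool goes at most 62.5 mm and 10.7 degrees, less where a joint would pass 70% of its speed; a pose out of reach is approached as far as the arm can. A call with a gripper value outside its range is refused whole. "fingers" is the closure, from -1 (fully open) to 1 (shut), set as the call begins (left out, the last holds). The fingers move at their own pace and stop on an object; "force" is the grip in N (left out, the last holds). Time passes only in rows, so rows that repeat a pose let the fingers close. It gives the time, the measured TCP pose, the force and the opening at its end, in the units of the state.
- get_obs(): the state, without advancing time (a new reading comes with each control period).
- cams.capture(name): name is "scene" or "side" or "wrist"; returns the picture (400x640x3 uint8, red, green, blue); there is no depth.
- cams.camera_params(name): a dict with "mtx" (3x3 intrinsics, pixels), "k1" (the pictures are not rectified: a ray, as slopes to the right and down, at radius r is drawn at 1 + k1 r^2 times it, then the intrinsics apply), "camera_from_world" (4x4, takes a point from world to camera coordinates); the wrist camera has in their place "tool_from_camera" (4x4, takes a point from camera to tool coordinates, whose origin is the TCP and whose axes are the tool frame's). Camera axes: x right, y down, z forward; pixel columns grow to the right and rows downward; lengths in m; the calibration is good to about 2 mm. A picture is of the moment at which its call begins: read the wrist's pose just before it. camera_params takes no time and is no camera call.
- hand_in(): hands the job in, once; it reports no verdict.
The state is a dict: "time_s": time; "joints": joint angles; "dq": joint speeds; "joint_efforts": joint torques, N m; "tcp_pos": TCP position; "eef_rot": TCP orientation; "ft_force": force on the tool from outside, world axes, zero at the start; "moment": the same for the moment, N m; "grip_width": finger opening in m.
Only numpy, scipy, OpenCV 4.12 (cv2) and the standard library are available. Lean on these libraries where they do the work, as an engineer would, in place of code of your own. Each camera call takes 0.05 s, during which the arm holds its last target. There are 200 camera calls.

## Working session

There is one attempt and no reset: what is moved stays moved. The work goes in short steps, Python scripts to look and compute and a tool call to move; the robot and the scene stay as the last step left them, time stands still between calls to the robot, and variables do not carry over. Pictures are saved under pics/ and viewed, about 8 in all and at most 12, crops included, and the job is handed in when it is done.

Besides the shell and the picture viewer there is one more tool, called after "Request:" in YAML: its name, and indented under it one key for each argument. jog_arm: Moves the arm, as the interface text tells. Its arguments: {"type":"object","properties":{"xyz":{"type":"array"},"twist":{"type":"array"},"fingers":{"type":"number"},"force":{"type":"number"}},"required":["xyz","twist"]}

```bash
ls; mkdir -p pics
cat > h.py <<'E'
import numpy as np, cv2
from bench import get_obs, cams, hand_in, r
from scipy.spatial.transform import Rotation as R
def cam(name,obs=None):
    p=cams.camera_params(name); K=np.array(p["mtx"]);k1=p["k1"]
    if name=="wrist":
        o=obs or get_obs(); q=o["eef_rot"]
        T=np.eye(4);T[:3,:3]=R.from_quat([q[1],q[2],q[3],q[0]]).as_matrix();T[:3,3]=o["tcp_pos"]
        W=T@np.array(p["tool_from_camera"])
    else: W=np.linalg.inv(np.array(p["camera_from_world"]))
    return K,k1,W
def px2w(c,uv,z):
    K,k1,W=c; uv=np.array(uv,float).reshape(-1,1,2)
    n=cv2.undistortPoints(uv,K,np.array([k1,0,0,0.]),None,None,None).reshape(-1,2) if False else cv2.undistortPointsIter(uv,K,np.array([k1,0,0,0.]),np.eye(3),np.eye(3),(3,50,1e-9)).reshape(-1,2)
    d=np.c_[n,np.ones(len(n))]@W[:3,:3].T; o=W[:3,3]
    return o+d*((np.broadcast_to(z,len(n))-o[2])/d[:,2])[:,None]
def w2px(c,P):
    K,k1,W=c; C=np.linalg.inv(W); P=np.array(P,float).reshape(-1,3)
    return cv2.projectPoints(P,cv2.Rodrigues(C[:3,:3])[0],C[:3,3],K,np.array([k1,0,0,0.]))[0].reshape(-1,2)
def save(n,im,s=1,box=None):
    if box: im=im[box[1]:box[3],box[0]:box[2]]
    cv2.imwrite(f"pics/{n}.png",cv2.resize(im[:,:,::-1],None,fx=s,fy=s,interpolation=cv2.INTER_CUBIC))
E
python3 - <<'E'
from h import *
for n in("scene","side"):
    im=cams.capture(n); np.save(f"pics/{n}0.npy",im); save(n+"0",im,1.25)
    c=cam(n); print(n,c[2][:3,3])
o=get_obs();im=cams.capture("wrist");np.save("pics/w0.npy",im);save("w0",im)
print(o,r.finger_overhang,cams.camera_params("wrist"))
E
```

```text
pics
scene [1.09886547 0.71510278 0.95686046]
side [ 0.43292725 -0.56935115  0.57403483]
{'time_s': 0.1, 'joints': array([-8.54010371e-02,  1.31139497e-01,  1.48917680e+00, -1.02087747e-05,
        1.52296597e+00, -8.54252916e-02]), 'dq': array([ 0.00027044, -0.00133191, -0.00265888,  0.00110859, -0.00028901,
       -0.00152181]), 'joint_efforts': array([ 1.52257860e-03, -5.70947063e+01, -5.01941299e+01, -1.80579236e-04,
        8.16394575e-03,  5.26326357e-05]), 'tcp_pos': array([5.99534601e-01, 5.79723441e-05, 2.44313597e-01]), 'eef_rot': array([-6.69898971e-05,  9.99999643e-01,  1.23756146e-05, -8.42158913e-04]), 'ft_force': array([ 0.15609637, -0.03636257,  0.51599887]), 'moment': array([-0.04978444,  0.01339075, -0.01778438]), 'grip_width': 0.08535699019303367} 0.014 {'mtx': array([[330.48795843,   0.        , 321.2691746 ],
       [  0.        , 330.48795843, 201.87364984],
       [  0.        ,   0.        ,   1.        ]]), 'k1': -0.004187737401120651, 'tool_from_camera': array([[ 9.99999487e-01,  6.93653971e-04,  7.37470027e-04,
         9.73880637e-06],
       [-8.66892112e-04,  9.62920247e-01,  2.69784814e-01,
        -6.86731370e-02],
       [-5.22987513e-04, -2.69785315e-01,  9.62920355e-01,
        -1.28999986e-01],
       [ 0.00000000e+00,  0.00000000e+00,  0.00000000e+00,
         1.00000000e+00]])}
```

View pics/scene0.png

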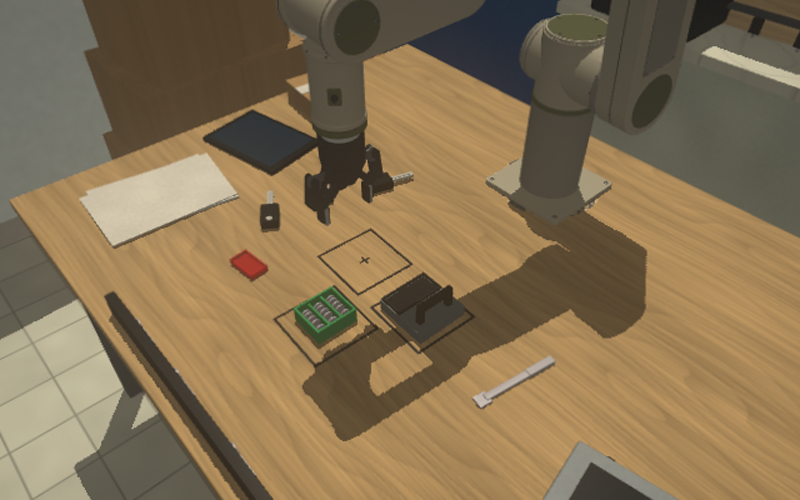

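The scene view shows the reader in the left bay at about (425,308), the caddy in the back bay at (325,318) and the right bay empty at (365,260). The pry tool is on the left at (515,382). One key is at (270,213), and part of another shows behind the gripper at (400,180).

View pics/side0.png

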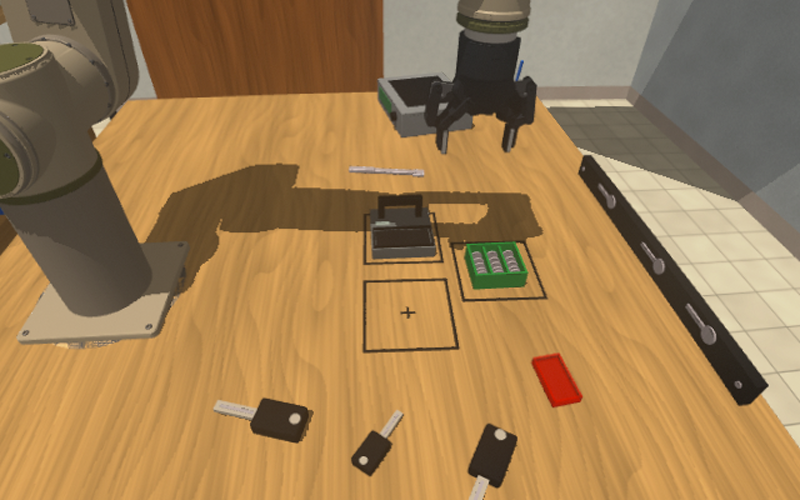

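View pics/w0.png

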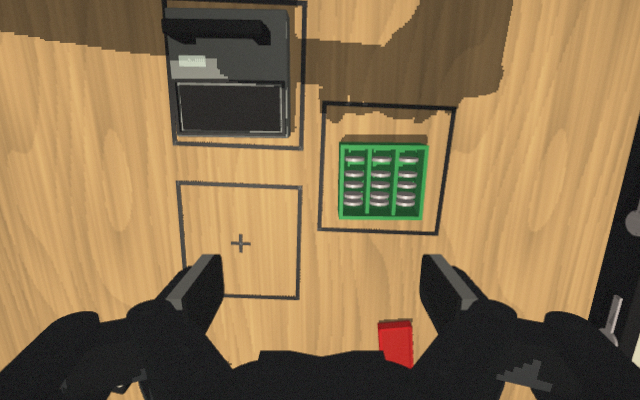

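The side view shows three keys, at viewer pixels (265,415), (378,443) and (490,460). The middle one looks smallest. The wrist view shows the reader (165–290, 5–140), the right bay (180–300, 183–297) and the caddy in the back bay. I'll crop the keys and the wrist view to measure them.

Run:
```python
from h import *
a=np.load("pics/side0.npy");save("keys",a,2.9,(160,270,430,400))
b=np.load("pics/w0.npy");save("wz",b,3.5,(150,0,320,170))
```

```text
(no output)
```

View pics/keys.png

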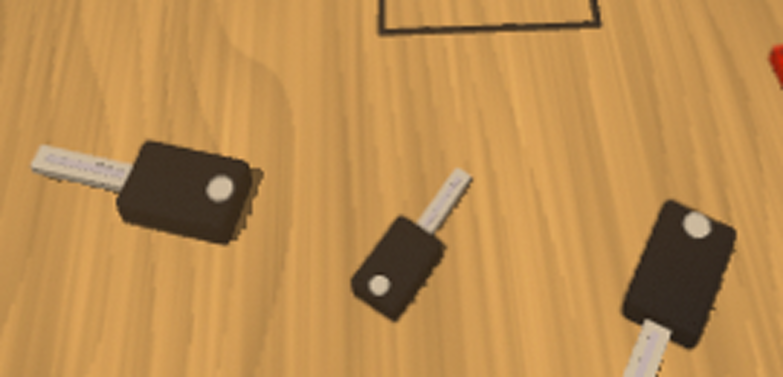

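View pics/wz.png

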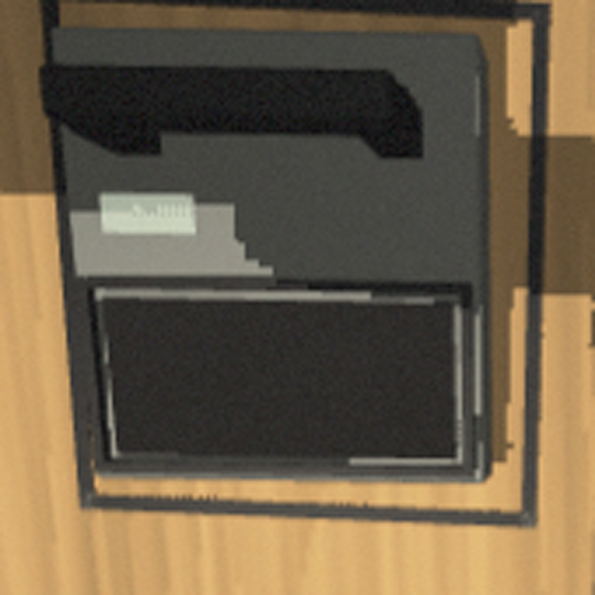

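The smallest key is the middle one, with its head around crop (398,268) and its blade tip at (463,175). I'll measure all three keys, and fit the bay frame and the reader pose.

Run:
```python
from h import *
from scipy.optimize import least_squares
def s(p,sc,ox,oy): return np.array(p,float)/sc+[ox,oy]-0.5+0.5/sc
cs=cam("side"); k=lambda p:s(p,2.9,160,270)
for nm,tip,hd in [("L",(37,158),[(148,142),(250,163),(232,243),(120,208)]),("M",(463,175),[(402,217),(444,247),(396,321),(353,285)]),("R",(630,377),[(670,201),(736,233),(692,348),(624,312)])]:
    t=px2w(cs,k(tip),.011); h=px2w(cs,k(hd),.012)
    print(nm,"tip",t.round(4),"head",h[:,:2].round(4).tolist(), "len",np.linalg.norm(h[:,:2].mean(0)-t[0,:2]))
o=dict(tcp_pos=[.599535,.00006,.2443],eef_rot=[0,1,0,-.00084])
cw=cam("wrist",o); w=lambda p:s(p,3.5,150,0)
bays={'L':(0,.095),'R':(0,-.095),'B':(.165,0)}
obs=[('L',-1,-1,w((85,508))),('L',1,-1,w((533,525))),('L',1,1,w((548,5))),
('R',-1,1,(177,182)),('R',1,1,(302,186)),('R',1,-1,(299,299)),('R',0,0,(241,243)),
('B',-1,1,(323,102)),('B',1,1,(455,108)),('B',1,-1,(437,234)),('B',-1,-1,(319,230))]
def pts(v):
    P=np.array([[bays[b][0]+i*.073,bays[b][1]+j*.075] for b,i,j,_ in obs]);c_,s_=np.cos(v[2]),np.sin(v[2])
    return P@np.array([[c_,s_],[-s_,c_]])+v[:2]
M=px2w(cw,[q[3] for q in obs],0)[:,:2]
f=least_squares(lambda v:(pts(v)-M).ravel(),[.55,0,0]); print("bayframe",f.x,np.degrees(f.x[2])); print(((M-pts(f.x))*1e3).round(1).tolist())
c_,s_=np.cos(f.x[2]),np.sin(f.x[2]);Rm=np.array([[c_,-s_],[s_,c_]])
for b in bays: print(b,Rm@bays[b]+f.x[:2])
rp=[((93,470),-.055,-.058,.031),((472,468),.055,-.058,.031),((474,287),.055,-.004,.031),((80,285),-.055,-.004,.031),((52,28),-.058,.06,.026),((483,35),.058,.06,.026)]
Q=px2w(cw,[w(a[0]) for a in rp],[a[3] for a in rp])[:,:2]
def rpt(v):
    P=np.array([a[1:3] for a in rp]);c_,s_=np.cos(v[2]),np.sin(v[2]);return P@np.array([[c_,s_],[-s_,c_]])+v[:2]
g=least_squares(lambda v:(rpt(v)-Q).ravel(),[.53,.1,0]);print("reader",g.x,np.degrees(g.x[2]));print(((Q-rpt(g.x))*1e3).round(1).tolist())
c_,s_=np.cos(g.x[2]),np.sin(g.x[2]);Rg=np.array([[c_,-s_],[s_,c_]]);print("handle",Rg@[0,.034]+g.x[:2])
```

```text
L tip [[ 0.2269 -0.2384  0.011 ]] head [[0.2899, -0.2334], [0.3496, -0.2512], [0.3422, -0.2978], [0.2791, -0.2731]] len 0.0918736163042288
M tip [[ 0.4701 -0.2681  0.011 ]] head [[0.4343, -0.2906], [0.4559, -0.3095], [0.4282, -0.3462], [0.4067, -0.3258]] len 0.06323796315648804
R tip [[ 0.5423 -0.3838  0.011 ]] head [[0.5836, -0.2949], [0.6154, -0.3167], [0.5763, -0.3736], [0.5456, -0.3524]] len 0.06230655906278211
bayframe [ 0.50533217  0.0065946  -0.03819463] -2.1883909190941657
[[1.1, 1.0], [-1.4, 1.3], [-0.6, -0.2], [1.1, -1.6], [-0.4, -0.6], [-0.7, 1.2], [0.1, 0.4], [1.1, -1.7], [-1.3, -2.2], [-1.3, 1.5], [2.3, 0.9]]
L [0.50895978 0.10152531]
R [ 0.50170456 -0.08833612]
B [6.70211832e-01 2.94014865e-04]
reader [ 0.50855016  0.10057097 -0.01385261] -0.7936963558459674
[[-1.1, 1.2], [-0.7, 3.3], [0.5, -1.1], [0.4, -2.1], [0.6, -0.6], [0.3, -0.8]]
handle [0.50902113 0.1345677 ]
```

Key M (middle) has a 46 x 29 mm head, so it is the valet key; the other two heads are about 69 mm long. Bay right is the empty one. Next I'll move over the handle.

Request:
jog_arm:
  xyz:
    - [-20,27,0]
    - [-40,54,0]
    - [-60,81,0]
    - [-80,108,-20]
    - [-91,135,-45]
  twist: [-10,-20,-30,-40,-50]
  fingers: -1

```text
time_s: 0.78
tcp_pos: [0.5085, 0.1359, 0.2003]
eef_rot: [-0.0, 0.905, -0.425, 0.001]
ft_force: [-0.4, 0.7, -0.3]
grip_width: 0.085
```

Request:
jog_arm:
  xyz:
    - [0,0,-10]
    - [0,0,-20]
    - [0,0,-30]
    - [0,0,-30]
    - [0,0,-30]
  twist: [-10,-20,-30,-40,-41]

```text
time_s: 1.4
tcp_pos: [0.5087, 0.135, 0.1699]
eef_rot: [-0.0, -0.701, 0.713, 0.0]
ft_force: [1.3, 0.1, 0.6]
grip_width: 0.0852
```

Run:
```python
from h import *
o=get_obs();im=cams.capture("wrist");np.save("pics/w1.npy",im);save("w1",im)
print({k:np.round(o[k],4).tolist() for k in("time_s","tcp_pos","eef_rot","ft_force","grip_width")})
c=cam("wrist",o);t=o["tcp_pos"]
for th in(-.0138,):
  for p in [(-.042,.04,.072),(.042,.04,.072),(.042,.028,.072),(-.042,.028,.072),(.058,.06,.026),(-.058,.06,.026),(.058,-.06,.026)]:
    P=np.array([.5085+p[0]-th*p[1],.1006+p[1]+th*p[0],p[2]]);print(p,w2px(c,P).round(1))
```

```text
{'time_s': 1.4, 'tcp_pos': [0.5087, 0.135, 0.1699], 'eef_rot': [-0.0003, -0.701, 0.7132, 0.0002], 'ft_force': [1.2678, 0.1395, 0.5789], 'grip_width': 0.0852}
(-0.042, 0.04, 0.072) [[314.3 261.6]]
(0.042, 0.04, 0.072) [[313.3 149.1]]
(0.042, 0.028, 0.072) [[330.9 149.1]]
(-0.042, 0.028, 0.072) [[330.3 261.6]]
(0.058, 0.06, 0.026) [[289.5 122.5]]
(-0.058, 0.06, 0.026) [[293.2 255.2]]
(0.058, -0.06, 0.026) [[438.9 122.1]]
```

View pics/w1.png

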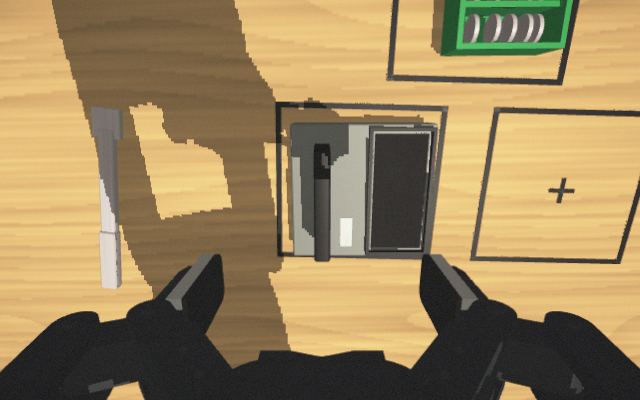

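The picture matches the projection: the bar is at column 322, the block edges are at columns 291 and 438, and the right bay cross is at (561,190). I'll descend and grip.

Request:
jog_arm:
  xyz:
    - [0,0,-40]
    - [0,0,-80]
    - [0,0,-105]
    - [0,0,-112]
    - [0,0,-112]
  twist: [0,0,0,0,0]

```text
time_s: 2.08
tcp_pos: [0.5092, 0.135, 0.0586]
eef_rot: [-0.0, -0.701, 0.713, 0.0]
ft_force: [0.1, -0.1, -0.2]
grip_width: 0.0853
```

Request:
jog_arm:
  xyz:
    - [0,0,0]
    - [0,0,0]
    - [0,0,0]
    - [0,0,0]
    - [0,0,0]
  twist: [0,0,0,0,0]
  fingers: 1
  force: 40

```text
time_s: 2.7
tcp_pos: [0.5093, 0.1348, 0.0587]
eef_rot: [0.0, -0.701, 0.713, -0.0]
ft_force: [-1.0, -2.4, 3.3]
grip_width: 0.0113
```

Request:
jog_arm:
  xyz:
    - [0,-10,0]
    - [-1,-30,0]
    - [-2,-55,0]
    - [-3,-80,0]
    - [-4,-105,0]
  twist: [0,0,-0.4,-0.8,-1.2]

```text
time_s: 3.32
tcp_pos: [0.5053, 0.03, 0.0587]
eef_rot: [0.001, -0.693, 0.721, 0.0]
ft_force: [0.1, 5.4, 3.5]
grip_width: 0.0112
```

Request:
jog_arm:
  xyz:
    - [-1,-25,0]
    - [-1,-50,0]
    - [-2,-72,0]
    - [-2,-84,0]
    - [-2,-84,0]
  twist: [0,0,0,0,0]

```text
time_s: 3.95
tcp_pos: [0.5032, -0.0554, 0.0587]
eef_rot: [-0.0, -0.693, 0.721, -0.001]
ft_force: [-1.8, -7.2, 3.9]
grip_width: 0.0113
```

Run:
```python
from h import *
o=get_obs();im=cams.capture("wrist");np.save("pics/w2.npy",im);save("w2",im,1.25)
s=cams.capture("side");np.save("pics/s2.npy",s)
print({k:np.round(o[k],4).tolist() for k in("time_s","tcp_pos","eef_rot","ft_force","grip_width")})
a=np.zeros((600,800,3),np.uint8)
b=cv2.resize(s[195:295,270:390],(720,600),interpolation=cv2.INTER_CUBIC);save("s2",b)
```

```text
{'time_s': 3.95, 'tcp_pos': [0.5032, -0.0554, 0.0587], 'eef_rot': [-0.0003, -0.693, 0.7209, -0.0007], 'ft_force': [-1.7873, -7.235, 3.8693], 'grip_width': 0.0113}
```

View pics/s2.png

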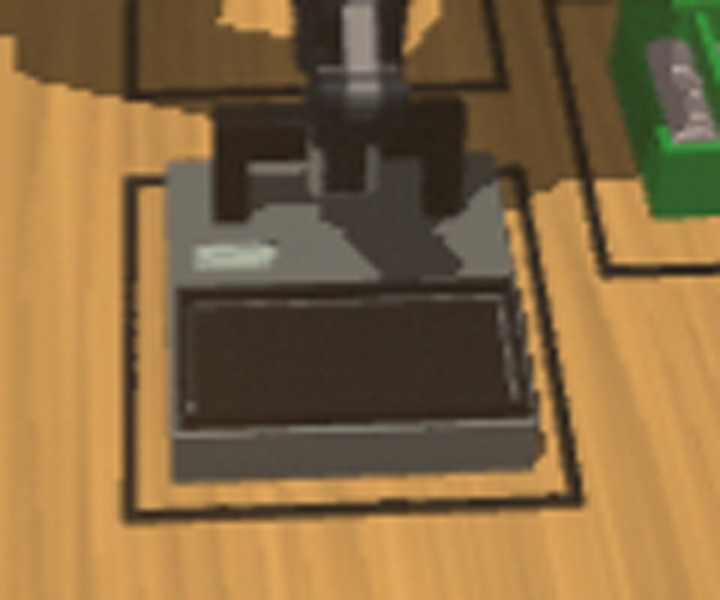

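The side crop shows the reader inside the right bay, with its front-bottom corners near (174,481) and (540,467), and the tape's inner corners near (136,512) and (570,497). I'll compute the residual.

Run:
```python
from h import *
c=cam("side");f=lambda p:np.array(p,float)/6+[270,195]-.5+.5/6
P=px2w(c,[f(p) for p in [(174,482),(540,468),(136,512),(571,497),(137,184),(514,181)]],0)[:,:2]
Q=px2w(c,[f(p) for p in [(168,163),(492,155),(172,433),(534,418)]],.026)[:,:2]
a=lambda d:np.degrees(np.arctan2(d[1],d[0]))
print(P.round(4).tolist());print(Q.round(4).tolist())
print("reader yaw",a(P[1]-P[0]),a(Q[1]-Q[0]),a(Q[3]-Q[2]),"side",a(Q[0]-Q[2])-90,a(Q[1]-Q[3])-90,"bay yaw",a(P[3]-P[2]),a(P[5]-P[4]),a(P[4]-P[2])-90,a(P[5]-P[3])-90)
print("bay c",P[2:].mean(0),"reader c",Q.mean(0),"lens",np.linalg.norm(P[1]-P[0]),np.linalg.norm(P[3]-P[2]),np.linalg.norm(P[4]-P[2]))
```

```text
[[0.4423, -0.1467], [0.5591, -0.1512], [0.4298, -0.1571], [0.5669, -0.1632], [0.436, -0.015], [0.5722, -0.0246]]
[[0.447, -0.0308], [0.5603, -0.0362], [0.4423, -0.1474], [0.5549, -0.1512]]
reader yaw -2.2260162825195073 -2.689052848822875 -1.912921600343895 side -2.3510831100505243 -2.7182028178468016 bay yaw -2.5308339663072403 -4.051622941138035 -2.490378826980617 -2.1984890910271986
bay c [ 0.50124482 -0.08998297] reader c [ 0.50112927 -0.09139023] lens 0.11686494693741045 0.13718589561521663 0.14228538185922593
```

View pics/w2.png

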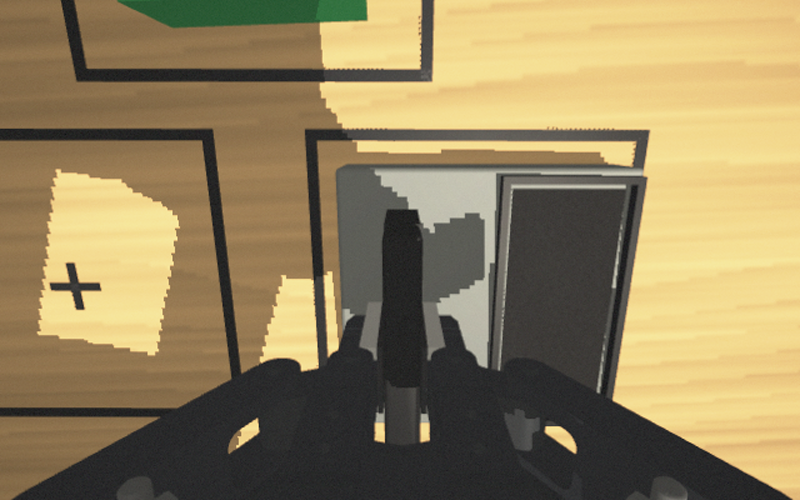

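Both views agree to within about 1.5 mm and 0.5° (about 10 mm free on every side, square). I'll release and go over the key.

Request:
jog_arm:
  xyz:
    - [0,0,0]
    - [0,0,0]
    - [0,0,0]
    - [0,0,20]
    - [0,0,70]
  twist: [0,0,0,0,0]
  fingers: -0.3

```text
time_s: 4.68
tcp_pos: [0.5005, -0.0533, 0.126]
eef_rot: [-0.002, -0.693, 0.72, 0.003]
ft_force: [0.9, -0.5, 0.9]
grip_width: 0.0556
```

Request:
jog_arm:
  xyz:
    - [0,-50,30]
    - [-15,-100,30]
    - [-30,-150,30]
    - [-50,-200,30]
    - [-72,-250,30]
  twist: [10,20,30,40,50]

```text
time_s: 5.3
tcp_pos: [0.4309, -0.3041, 0.1583]
eef_rot: [-0.0, 0.933, -0.359, 0.0]
ft_force: [0.4, 0.1, -0.7]
grip_width: 0.0556
```

Request:
jog_arm:
  xyz:
    - [0,-13,0]
    - [0,-13,0]
    - [0,-13,0]
  twist: [4.6,4.6,4.6]
  fingers: -0.6

```text
time_s: 5.68
tcp_pos: [0.4318, -0.315, 0.1581]
eef_rot: [-0.0, 0.946, -0.325, -0.0]
ft_force: [-0.4, 0.2, 0.5]
grip_width: 0.0681
```

Run:
```python
from h import *
o=get_obs();im=cams.capture("wrist");np.save("pics/w3.npy",im);save("w3",im,1.25)
s=cams.capture("side");np.save("pics/s3.npy",s)
import json;json.dump({k:np.array(o[k]).tolist() for k in("tcp_pos","eef_rot")},open("o3.json","w"))
print({k:np.round(o[k],4).tolist() for k in("time_s","tcp_pos","eef_rot","ft_force","grip_width")})
```

```text
{'time_s': 5.675, 'tcp_pos': [0.4318, -0.315, 0.1581], 'eef_rot': [-0.0003, 0.9458, -0.3248, -0.0003], 'ft_force': [-0.3618, 0.1608, 0.4942], 'grip_width': 0.0681}
```

View pics/w3.png

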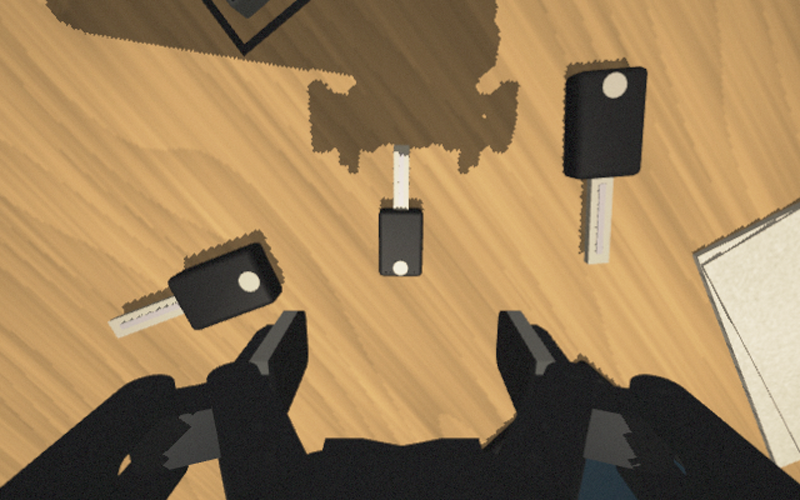

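The small key sits upright and centred: head columns 380–422, rows 208–276, blade tip at (401,147). The two larger keys are at (235,285) and (605,125). I'll compute the correction.

Run:
```python
from h import *
import json;o=json.load(open("o3.json"));c=cam("wrist",o);f=lambda p:np.array(p,float)/1.25
H=px2w(c,[f(p) for p in [(381,209),(421,209),(380,270),(422,270)]],.018)[:,:2]
t=px2w(c,f((401.5,147)),.0115)[0,:2]; m=(H[0]+H[1])/2
print(H.round(4).tolist(),"tip",t,"headfront",m)
d=t-m;L=np.linalg.norm(d);u=d/L;print("blade len",L,"(42)","yaw",np.degrees(np.arctan2(u[1],u[0])),"head c",m-.023*u,t-.065*u)
b=(H[2]+H[3])/2; e=m-b; print("head yaw",np.degrees(np.arctan2(e[1],e[0])),np.linalg.norm(e))
q=o["eef_rot"];print("tool yaw",2*np.degrees(np.arctan2(q[2],q[1])))
```

```text
[[0.4351, -0.2885], [0.4558, -0.3046], [0.4082, -0.321], [0.4309, -0.3386]] tip [ 0.46983658 -0.26567886] headfront [ 0.44542937 -0.29654888]
blade len 0.039353145415819225 (42) yaw 51.66854159490764 head c [ 0.43116454 -0.31459091] [ 0.42952294 -0.3166672 ]
head yaw 52.12312965522636 0.04212118107800766
tool yaw -37.90458990144441
```

Request:
jog_arm:
  xyz:
    - [-1,0,-50]
    - [-1,0,-100]
    - [-1,0,-128]
    - [-1,0,-138]
    - [-1,0,-138]
  twist: [0,0,0,0,0]

```text
time_s: 6.4
tcp_pos: [0.4308, -0.3154, 0.0204]
eef_rot: [-0.0, 0.946, -0.324, -0.0]
ft_force: [-0.3, 0.0, 1.0]
grip_width: 0.0685
```

Request:
jog_arm:
  xyz:
    - [0,0,0]
    - [0,0,0]
    - [0,0,0]
    - [0,0,0]
    - [0,0,0]
  twist: [0,0,0,0,0]
  fingers: 1
  force: 30

```text
time_s: 7.02
tcp_pos: [0.4316, -0.3167, 0.022]
eef_rot: [0.001, 0.946, -0.324, 0.001]
ft_force: [-0.1, 1.7, 7.6]
grip_width: 0.029
```

Request:
jog_arm:
  xyz:
    - [0,0,10]
    - [0,0,40]
    - [0,0,90]
    - [0,0,130]
    - [0,0,130]
  twist: [0,0,0,0,0]

```text
time_s: 7.65
tcp_pos: [0.4327, -0.3178, 0.1555]
eef_rot: [0.002, 0.946, -0.324, 0.004]
ft_force: [0.2, -0.3, -0.4]
grip_width: 0.0292
```

Run:
```python
from h import *
o=get_obs();im=cams.capture("wrist");s=cams.capture("side");np.save("pics/s4.npy",s);np.save("pics/w4.npy",im)
u,v=w2px(cam("side"),o["tcp_pos"])[0];print(u,v,{k:np.round(o[k],4).tolist() for k in("time_s","tcp_pos","ft_force","grip_width")})
A=cv2.resize(s[195:295,270:390],(480,400));x,y=int(u),int(v)
print(s.shape);x0=max(0,min(x-60,520));y0=max(0,min(y-40,300))
B=cv2.resize(s[y0:y0+100,x0:x0+80],(320,400));save("s4",np.hstack([A,B]))
```

```text
295.45743014664964 311.6790408000962 {'time_s': 7.65, 'tcp_pos': [0.4327, -0.3178, 0.1555], 'ft_force': [0.1751, -0.3489, -0.444], 'grip_width': 0.0292}
(400, 640, 3)
```

View pics/s4.png

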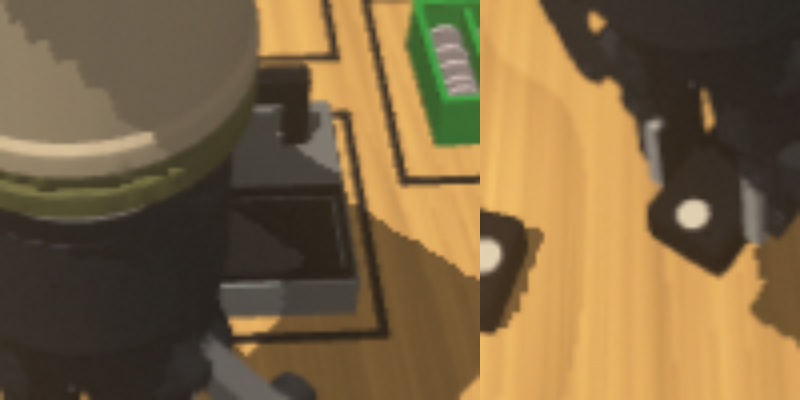

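The key is held (opening 29 mm, head between the pads), and the reader is still in its outline. I'll carry the key over the tray.

Request:
jog_arm:
  xyz:
    - [8,30,0]
    - [16,65,0]
    - [24,105,0]
    - [33,145,0]
    - [41,180,0]
  twist: [-10,-20,-30,-40,-50]

```text
time_s: 8.38
tcp_pos: [0.4704, -0.134, 0.1483]
eef_rot: [0.001, 0.718, -0.696, -0.002]
ft_force: [0.4, -0.3, -0.5]
grip_width: 0.0292
```

Request:
jog_arm:
  xyz:
    - [6,16,0]
    - [6,16,-20]
    - [6,16,-40]
    - [6,16,-40]
    - [6,16,-40]
  twist: [-4.4,-4.4,-4.4,-4.4,-4.4]

```text
time_s: 9.0
tcp_pos: [0.4772, -0.1198, 0.1101]
eef_rot: [-0.0, -0.693, 0.721, 0.001]
ft_force: [0.0, 0.6, 0.3]
grip_width: 0.0291
```

Run:
```python
from h import *
o=get_obs();im=cams.capture("wrist");s=cams.capture("side");np.save("pics/s5.npy",s);np.save("pics/w5.npy",im)
print({k:np.round(o[k],4).tolist() for k in("time_s","tcp_pos","eef_rot","ft_force","grip_width")})
A=cv2.resize(s[170:300,260:400],(420,390));B=cv2.resize(im[60:320,200:440],(360,390))
save("s5",np.hstack([A,B]))
c=cam("wrist",o);th=np.radians(-2.3);Rm=np.array([[np.cos(th),-np.sin(th)],[np.sin(th),np.cos(th)]])
for nm,p,z in [("tray in corner ++",(.052,-.007),.031),("+-",(.052,-.055),.031),("block ++",(.058,.06),.026),("block +-",(.058,-.06),.026)]:
    w=Rm@p+[.5015,-.0904]; u=w2px(c,[*w,z])[0]; print(nm,(u-[200,60])*1.5+[420,0], "side",(w2px(cam("side"),[*w,z])[0]-[260,170])*3)
```

```text
{'time_s': 9.0, 'tcp_pos': [0.4772, -0.1198, 0.1101], 'eef_rot': [-0.0003, -0.6932, 0.7208, 0.0005], 'ft_force': [0.0261, 0.55, 0.2871], 'grip_width': 0.0291}
tray in corner ++ [544.70745377  56.38216673] side [280.07804056 215.18490501]
+- [664.55790255  56.62230288] side [289.66702599 273.38105329]
block ++ [381.19834821  41.15902071] side [276.11962973 147.7026807 ]
block +- [675.88110603  41.61789558] side [299.61557919 284.45619864]
```

View pics/s5.png

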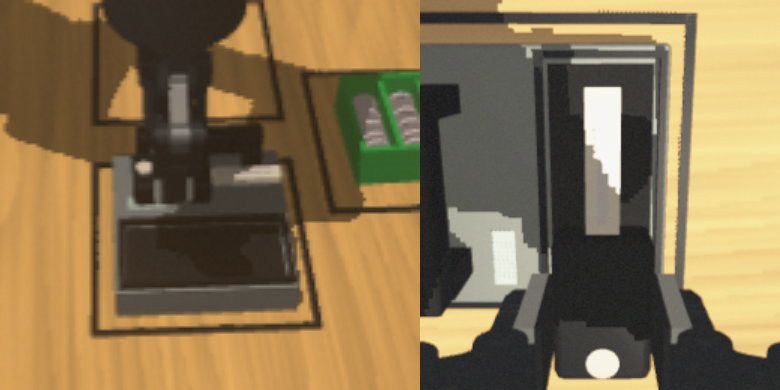

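The right half of the picture shows the key centred in the tray (blade column 602, tray walls about 548–656). The side view shows the reader square in its outline. I'll lower it gently.

Request:
jog_arm:
  xyz:
    - [0,0,-25]
    - [0,0,-45]
    - [0,0,-54]
    - [0,0,-57]
    - [0,0,-57]
  twist: [0,0,0,0,0]

```text
time_s: 9.72
tcp_pos: [0.4781, -0.1201, 0.054]
eef_rot: [0.0, -0.693, 0.721, -0.0]
ft_force: [0.9, -0.2, -0.4]
grip_width: 0.0293
```

Request:
jog_arm:
  xyz:
    - [0,0,-1]
    - [0,0,-2]
    - [0,0,-3]
    - [0,0,-3]
    - [0,0,-3]
  twist: [0,0,0,0,0]

```text
time_s: 10.35
tcp_pos: [0.4776, -0.1198, 0.0503]
eef_rot: [-0.0, -0.693, 0.721, 0.0]
ft_force: [0.1, 1.2, -0.6]
grip_width: 0.029
```

Request:
jog_arm:
  xyz:
    - [0,0,-1]
    - [0,0,-1]
    - [0,0,-2]
    - [0,0,-2]
    - [0,0,-2]
  twist: [0,0,0,0,0]

```text
time_s: 10.98
tcp_pos: [0.4776, -0.1198, 0.0483]
eef_rot: [-0.0, -0.693, 0.721, 0.0]
ft_force: [0.4, -0.4, -1.0]
grip_width: 0.0291
```

Run:
```python
from h import *
s=cams.capture("side");im=cams.capture("wrist")
A=cv2.resize(s[200:290,270:390],(640,480),interpolation=cv2.INTER_CUBIC);save("s6",A)
o=get_obs();print({k:np.round(o[k],4).tolist() for k in("time_s","tcp_pos","ft_force","grip_width")})
```

```text
{'time_s': 11.075, 'tcp_pos': [0.4776, -0.1199, 0.0483], 'ft_force': [-0.2251, -0.281, -0.5102], 'grip_width': 0.029}
```

View pics/s6.png

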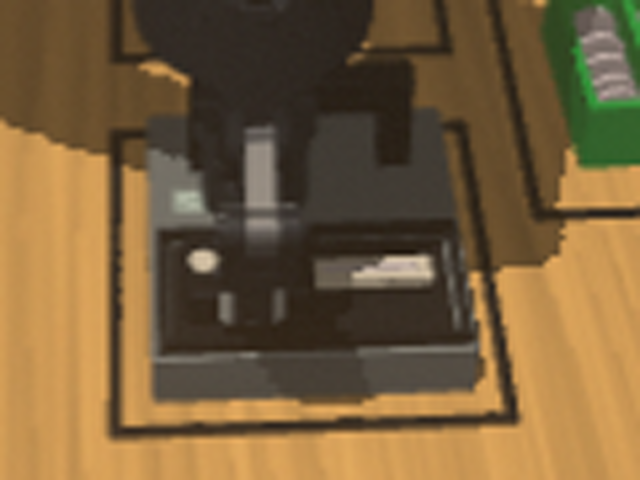

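The key is just over the tray floor with no contact force yet. I'll creep down.

Request:
jog_arm:
  xyz:
    - [0,0,-0.5]
    - [0,0,-1]
    - [0,0,-1]
    - [0,0,-1]
  twist: [0,0,0,0]

```text
time_s: 11.58
tcp_pos: [0.4777, -0.1199, 0.0479]
eef_rot: [-0.0, -0.693, 0.721, -0.0]
ft_force: [-4.3, 1.9, 6.3]
grip_width: 0.029
```

Request:
jog_arm:
  xyz:
    - [0,0,-0.5]
    - [0,0,-1]
    - [0,0,-1]
    - [0,0,-1]
  twist: [0,0,0,0]

```text
time_s: 12.08
tcp_pos: [0.4777, -0.1199, 0.0479]
eef_rot: [-0.0, -0.693, 0.721, 0.0]
ft_force: [-9.1, 1.9, 18.3]
grip_width: 0.0291
```

Contact came at TCP z = 0.048, which matches the tray floor. I'll relieve the pressure, open and rise.

Request:
jog_arm:
  xyz:
    - [0,0,1]
    - [0,0,1.5]
    - [0,0,1.5]
  twist: [0,0,0]
  force: 20

```text
time_s: 12.45
tcp_pos: [0.4778, -0.1199, 0.048]
eef_rot: [0.0, -0.693, 0.721, -0.0]
ft_force: [-0.4, -0.1, 3.1]
grip_width: 0.0289
```

Request:
jog_arm:
  xyz:
    - [0,0,0]
    - [0,0,0]
    - [0,0,0]
    - [0,0,3]
    - [0,0,20]
  twist: [0,0,0,0,0]
  fingers: -0.1

```text
time_s: 13.08
tcp_pos: [0.4765, -0.1195, 0.0674]
eef_rot: [-0.001, -0.693, 0.721, 0.001]
ft_force: [-0.6, 1.0, -0.2]
grip_width: 0.047
```

Request:
jog_arm:
  xyz:
    - [0,0,50]
    - [0,0,100]
    - [0,0,150]
    - [0,20,150]
    - [0,40,150]
  twist: [0,0,0,0,0]

```text
time_s: 13.7
tcp_pos: [0.4783, -0.0797, 0.2205]
eef_rot: [0.001, -0.693, 0.721, -0.002]
ft_force: [0.4, -0.5, -0.4]
grip_width: 0.047
```

Run:
```python
from h import *
o=get_obs();im=cams.capture("wrist");s=cams.capture("side")
print({k:np.round(o[k],4).tolist() for k in("time_s","tcp_pos","ft_force","grip_width")})
A=cv2.resize(s[195:295,270:390],(480,400),interpolation=cv2.INTER_CUBIC);B=cv2.resize(im[60:260,260:420],(320,400),interpolation=cv2.INTER_CUBIC)
save("s7",np.hstack([A,B]))
```

```text
{'time_s': 13.7, 'tcp_pos': [0.4783, -0.0797, 0.2205], 'ft_force': [0.4076, -0.4863, -0.4431], 'grip_width': 0.047}
```

I've used all the picture views, so I'll check numerically: the head dot and the blade in world coordinates from both cameras, and the reader's edges against the earlier view.

Run:
```python
from h import *
th=np.radians(-2.3);Rm=np.array([[np.cos(th),-np.sin(th)],[np.sin(th),np.cos(th)]]);C=np.array([.501,-.0904])
ims={}
for n in("wrist","side"):
    o=get_obs();c=cam(n,o);im=cams.capture(n);ims[n]=im
    hsv=cv2.cvtColor(im,cv2.COLOR_RGB2HSV)
    poly=w2px(c,[[*(Rm@p+C),.033] for p in [(-.05,-.009),(.048,-.009),(.048,-.051),(-.05,-.051)]]).astype(np.int32)
    m=np.zeros(im.shape[:2],np.uint8);cv2.fillPoly(m,[poly],255)
    b=((hsv[...,2]>85)&(m>0)).astype(np.uint8)
    k,l,st,ce=cv2.connectedComponentsWithStats(b)
    for i in range(1,k):
        if st[i,4]>8:
            ys,xs=np.where(l==i);W=px2w(c,np.c_[xs,ys],.0375 if st[i,2]>1.5*st[i,3] or st[i,3]>1.5*st[i,2] else .044)[:,:2]
            L=(W-C)@Rm-[0,-.031];e,v=np.linalg.eigh(np.cov(L.T));a=np.degrees(np.arctan(v[1,1]/v[0,1]))
            print(n,"n",st[i,4],"in tray mm min",(L.min(0)*1e3).round(1),"max",(L.max(0)*1e3).round(1),"angle",a.round(1))
s2=np.load("pics/s2.npy").astype(int);d=np.abs(ims["side"].astype(int)-s2).sum(2)
print("reader front face/tape strip diff vs s2:",d[262:285,290:368].mean().round(1),(d[262:285,290:368]>60).mean().round(3))
s0=np.load("pics/side0.npy").astype(int);D=np.abs(ims["side"].astype(int)-s0).sum(2)>60
for nm,(x0,y0,x1,y1) in dict(caddy=(368,190,425,232),fob=(420,280,470,328),keyL=(168,312,255,358),keyR=(372,335,418,400),pry=(275,130,342,143)).items(): print(nm,D[y0:y1,x0:x1].mean().round(3))
```

```text
wrist n 575 in tray mm min [ 1.2 -4.6] max [43.   6.8] angle 0.3
wrist n 41 in tray mm min [ 21.6 -19.1] max [ 43.1 -17.5] angle 1.0
wrist n 813 in tray mm min [-44.9 -12.9] max [-2.6  8.4] angle -0.0
wrist n 33 in tray mm min [-29.7 -19. ] max [ -8.3 -17.6] angle 0.4
wrist n 25 in tray mm min [-47.9 -18.5] max [-45.9  -7.6] angle -87.8
side n 22 in tray mm min [-42.9   1.3] max [-31.5   9. ] angle -4.0
side n 135 in tray mm min [ 1.9 -9.3] max [44.5  4.6] angle -1.9
reader front face/tape strip diff vs s2: 4.9 0.008
caddy 0.144
fob 0.0
keyL 0.0
keyR 0.0
pry 0.357
```

```bash
python3 -c "
from bench import hand_in;print(hand_in())"
```

```text
the job is handed in; nothing more can be done
None
```

I slid the reader by its handle, flat on the desk, from the left outline into the empty right one. I then set the smallest key (46 x 29 mm head) in its tray and handed the job in at about 14 s.

- **Reader:** after the slide, the side view put it within about 1.5 mm of the outline's centre. It was square to about 0.5°, though one far-edge reading of the tape differed by about 1.5°. At the end, the side picture of its front face and tape matched the picture taken just after the slide (0.8% of pixels changed).
- **Key:** it touched the tray floor at TCP z = 0.048 m, the height expected. The last push reached about 18 N before I eased it off, opened the fingers and rose clear. In the final pictures both cameras place the blade along the tray's middle (1 to 43 mm from its centre). The angle is 0.3° from the wrist camera and -1.9° from the side one.
- **Other things:** the two larger keys and the fob case show no change. The picture comparison did flag the caddy (14% of pixels) and the pry tool (36%). I put that down to the arm and its shadow, because the arm was never sent near either one, but I did not check it.

The last picture could not be viewed because I had reached the viewing limit, so the final check is by numbers only.

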